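# Set the edge dial of a bench speed controller

## Task

The repaired jigsaw is to be tried at the speed shown by the green mark (not the black one): slide the orange guard fully off the speed dial, roll the thumbwheel with a light fingertip until the tip of the red pointer is within the width of the green mark beside it, then slide the guard fully back over the dial. The wheel's spindle is delicate, so never load it with more than 12 N and leave the other things where they are.

Things in the scene. Friction and masses are not known exactly. Their poses are not given: they have to be found in the camera images.
- controller: blue case 220 (x) by 240 (y) by 75 mm high, flat grey top panel, fixed; origin at the centre of its underside, z up; its -x side (sockets) faces the robot, turned by some yaw. All directions below are its axes. The dial lies 15 mm from its centre to -x; the scale, a white strip along y, 60 mm to +x, under a fixed clear window 50 (x) by 110 (y) mm standing 9.5 mm above the panel.
- dial: black frame of the dial slot; origin at the slot's centre on the panel's top, 75 mm above the table, axes as the controller's. Slot 14 (x) by 52 (y) mm. Through it stands the edge of a black ribbed thumbwheel, 28 mm radius, 10 mm wide, spindle along x, centred. It turns 1.9 rad either way from its middle; about 1.1 N along the rim turns it, and it stays where left.
- dial_slot (a point): the same slot centre on the panel. The wheel's top is somewhere from 4 to 14 mm straight above it: unlike from one unit to the next and not measured, so feel for it. The wheel sits on its spindle in a soft bush: it gives by 4 N per mm, down or sideways, over 1.5 mm and is hard after that.
- pointer_tip (a point): the tip of the flat red pointer (4 mm wide) on the scale, under the window, 3.5 mm above the panel. It is geared to the thumbwheel and moves along y only, the same way as the top of the wheel: 18 mm for each radian of the wheel, which is 0.64 mm for each mm that the wheel's rim is rolled; it ranges over 34 mm either side of the scale's middle.
- green_mark: green block 12 (x) by 6 (y) by 5 mm on the +x side of the scale, fixed; origin at the middle of its edge next to the pointer, on the panel; axes as the controller's. The pointer is level with it when both have the same y on the controller.
- guard (a joint): how far the orange guard is slid off the dial, m: 0 = fully over the dial, 0.050 = fully off; it slides towards the controller's -x (towards the robot) between hard stops, stays where it is left, and takes about 2 N. It is a tunnel 26 (x) by 64 (y) mm, its flat roof 18.5 mm above the panel, open on its -x and +x sides.
- guard_ridge (a point): middle of the top edge of the black ridge on the guard's roof: the ridge is 6 (x) by 44 (y) mm, stands 13 mm above the roof, at the middle of the guard; this point is 31.5 mm above the panel. Push it either way or pinch it.
- black_mark: black block like the green one, another tool's setting; ignore it
- fuse_pot: small jar with a blue cap, 32 mm across and 35 mm high, standing loose on the panel; bystander; origin under its centre
- solder_ring: brass ring 34 mm across and 20 mm high lying loose on the panel; bystander
- jigsaw: blue and green jigsaw, 180 by 60 by 129 mm, standing loose at the robot's left; bystander
- spray_can: spray can 56 mm across, 150 mm high, at the left; bystander
- red_driver: red screwdriver lying at the right; bystander
- yellow_driver: yellow screwdriver lying at the right; bystander
- spanner: steel spanner lying at the right; bystander

How it is judged:
By the outcome, as a careful person would: the job done as asked, in the order asked, and still so for the second after the job is handed in, with the robot touching nothing.
It also fails if it takes over 51 s, if anything falls off the work surface, if the arm or the gripper's body presses on something with over 40 N, if the wrist force passes 120 N, or if a joint passes its speed limit or range.

## Robot

A 6-joint arm with a two-finger parallel gripper is mounted at the origin on the work surface. World frame = base frame: x ahead of the robot, y to its left, z up, the work surface at z = 0. Lengths are in mm, angles in rad, forces in N, time in s.
With the tool pointing down it reaches from about 275 to 1000 mm from the base axis. Payload 8.4 kg.
Tool frame: the origin (TCP) lies at the very end of the fingers, on their centre line; the grasp point (between the pads) lies 19 mm behind it; z points along the fingers, x is the direction in which the jaws open and shut, and the axes are right-handed (so a half turn about z gives the same grasp; the last joint's range is limited). The gripper opens to 85 mm and grips with 20 to 120 N. Pads are 22 mm wide; open, the fingers measure 114 mm over their backs; the gripper's body (76 mm by 85 mm) begins 54 mm behind the grasp point. The pads swing forward as they close: fully open they stand 13 mm farther back than shut.
Start: joints at [1.304, 0.353, 1.633, -0, 1.155, -0.002], TCP at [163.571, 603.218, 191.281] pointing down, gripper open.
Joint ranges: [-2.63, 2.63], [-0.92, 2.1], [0.06, 2.66], [-1.3, 4.44], [0, 2.69], [-3.02, 3.02]. Speed limits (rad/s): [2.22, 2.22, 2.79, 3.14, 3.14, 3.14].

## Interface

Orientations are given as [roll, pitch, yaw] about the fixed x, y, z axes, in that order (R = Rz(yaw) Ry(pitch) Rx(roll)).
In Python, from rig import sense, grab_frame, calibration, sign_off gives the robot as it stands.
- The arm moves only by the tool servo_tool, never from a script. Its argument "series" is one flat list of numbers, 4 for each row, row after row: the shift along the world's x, y, z in m, then the turn about the world's z in degrees. In form: [x, y, z, yaw, x, y, z, yaw, ...]. A call has 1 to 8 rows; each row shifts and turns the commanded pose from where the row before left it; what a row does not reach is not made up. A row lasts 1/12 s, in which the tool goes at most 41.7 mm and 7.16 degrees, less where a joint would pass 70% of its speed; a pose out of reach is approached as far as the arm can. A call is refused whole if a number of a shift passes 0.0417 or a number of a turn 7.16, either way. A call with a gripper value outside its range is refused whole. "gripper" is the finger opening in m, from 0 to 0.0854, set as the call begins (left out, the last holds). The fingers move at their own pace and stop on an object; "newtons" is the grip in N (left out, the last holds). Time passes only in rows, so rows that do not move let the fingers close. It gives the time, the measured TCP pose, the force and the opening at its end, in the units of the state.
- sense(): the state, without advancing time (a new reading comes with each control period).
- grab_frame(name): name is "side" or "top"; returns the picture (384x512x3 uint8, blue, green, red); there is no depth.
- calibration(name): a dict with "fx", "fy", "cx", "cy" (pixels), "rvec" (rotation vector, rad) and "tvec" (3), from world to camera coordinates, as OpenCV has them. Camera axes: x right, y down, z forward; pixel columns grow to the right and rows downward; lengths in mm; the calibration is good to about 2 mm. A picture is of the moment at which its call begins. calibration takes no time and is no camera call.
- sign_off(): hands the job in, once; it reports no verdict.
The state is a dict: "clock": time; "qpos": joint angles; "qvel": joint speeds; "joint_efforts": joint torques, N m; "eef_pos": TCP position; "tcp_rot": TCP orientation; "contact_force": force on the tool from outside, world axes, zero at the start; "wrist_torque": the same for the moment, N m; "opening": opening from 0.0 (shut) to 1.0 (fully open).
Only numpy, scipy, OpenCV 4.12 (cv2) and the standard library are available. Lean on these libraries where they do the work, as an engineer would, in place of code of your own. Each camera call takes 0.05 s, during which the arm holds its last target. There are 200 camera calls.

## Working session

There is one attempt and no reset: what is moved stays moved. The work goes in short steps, Python scripts to look and compute and a tool call to move; the robot and the scene stay as the last step left them, time stands still between calls to the robot, and variables do not carry over. Pictures are saved under pics/ and viewed, about 8 in all and at most 12, crops included, and the job is handed in when it is done.

Besides the shell and the picture viewer there is one more tool, called as a command line: name --argument value ..., lists and objects as JSON in quotes. servo_tool: Moves the arm, as the interface text tells. Its arguments: {"type":"object","properties":{"series":{"type":"array"},"gripper":{"type":"number"},"newtons":{"type":"number"}},"required":["series"]}

```bash
mkdir -p pics; ls; python3 - <<'E'
from rig import *
import cv2
for n in("top","side"):
    cv2.imwrite(f"pics/{n}0.png",cv2.resize(grab_frame(n),(800,600),interpolation=cv2.INTER_CUBIC)); print(calibration(n))
s=sense();print(s)
E
```

```text
pics
{'fx': 367.91189756119013, 'fy': 367.91189756119013, 'cx': 248.37195099042597, 'cy': 186.67845184247105, 'rvec': array([ 2.18849892, -2.12673971,  0.0772439 ]), 'tvec': array([ -29.03572777,  565.59578416, 1083.73375079])}
{'fx': 447.8355647532015, 'fy': 447.8355647532015, 'cx': 257.0253263831016, 'cy': 196.62795008670744, 'rvec': array([ 2.40501465, -0.55806992,  0.21981288]), 'tvec': array([-537.06632919,  243.33342123, 1148.67636641])}
{'clock': 0.1, 'qpos': array([ 1.30361684e+00,  3.53586116e-01,  1.63409573e+00, -2.67083015e-05,
        1.15520909e+00, -2.40336409e-03]), 'qvel': array([-0.000801  , -0.00069082, -0.00133486, -0.00044259, -0.00128912,
        0.00121411]), 'joint_efforts': array([ 1.18269811e-03, -6.06359911e+01, -3.42816961e+01,  1.32723549e-04,
        3.95367388e-03,  1.41432125e-05]), 'eef_pos': array([163.43613009, 602.72992422, 190.61689236]), 'tcp_rot': array([3.14157135e+00, 1.29833561e-03, 1.30603099e+00]), 'contact_force': array([ 0.28985616,  0.0325712 , -0.32784134]), 'wrist_torque': array([-0.0777609 ,  0.00570444,  0.01218729]), 'opening': 1.0009695803485155}
```

View pics/top0.png

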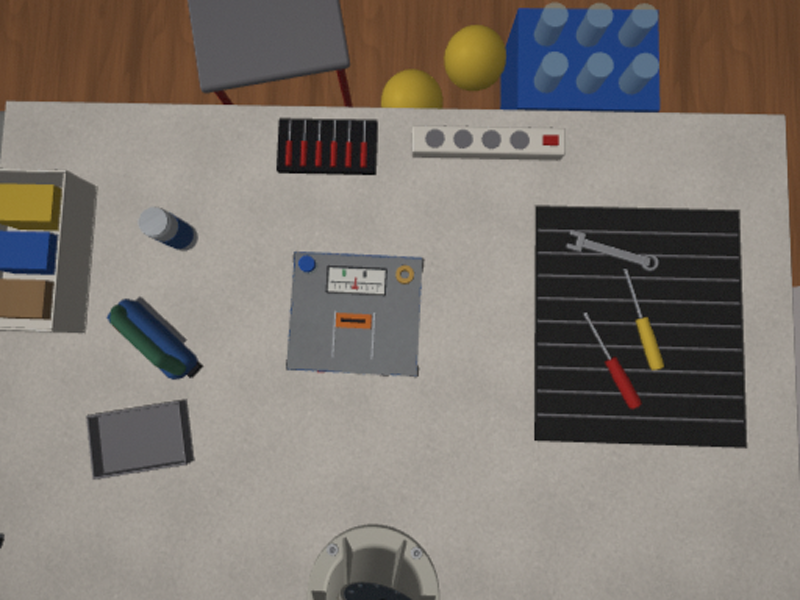

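View pics/side0.png

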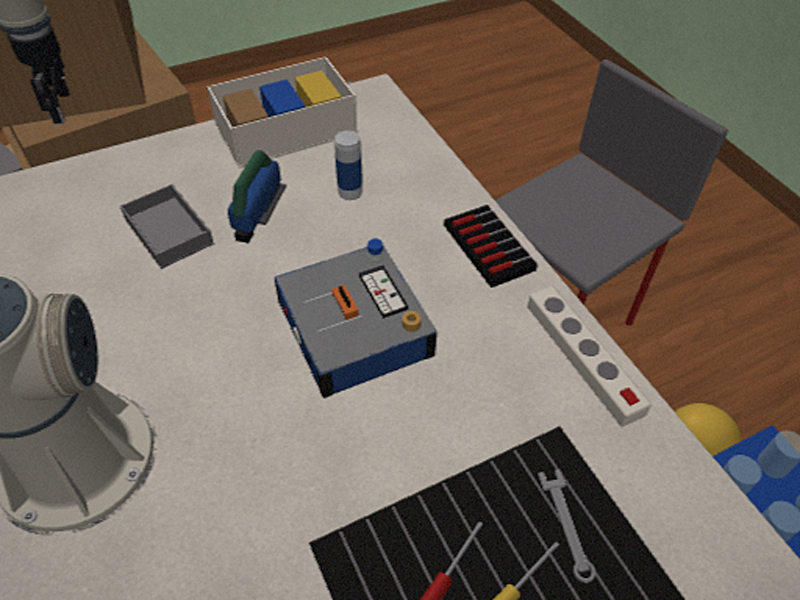

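Top view (800x600 scale): controller with corners near (295,252), (423,258), (417,376), (287,369). The orange guard is at (353,321), the red pointer at (354,284), the green mark at (344,272) and the black mark at (365,273). The side view shows the same, unobstructed.

```bash
cat > h.py <<'E'
from rig import *
import cv2, numpy as np
def ray(n,uv,z):
    c=calibration(n);R=cv2.Rodrigues(c['rvec'])[0];o=-R.T@c['tvec']
    d=R.T@np.array([(uv[0]-c['cx'])/c['fx'],(uv[1]-c['cy'])/c['fy'],1]);return (o+d*(z-o[2])/d[2])
def proj(n,P):
    c=calibration(n);K=np.array([[c['fx'],0,c['cx']],[0,c['fy'],c['cy']],[0,0,1.]])
    return cv2.projectPoints(np.float64(P).reshape(-1,1,3),c['rvec'],c['tvec'],K,None)[0][:,0]
def mask(im,col):
    h,s,v=[a.astype(int) for a in cv2.split(cv2.cvtColor(im,cv2.COLOR_BGR2HSV))]
    return {'orange':(h>5)&(h<16)&(s>190)&(v>100),'red':((h<5)|(h>172))&(s>110)&(v>70),'green':(h>50)&(h<90)&(s>80)&(v>50),
     'panel':(s<60)&(v>75)&(v<140)}[col].astype(np.uint8)
def cents(im,col,box):
    m=mask(im,col);k=np.zeros_like(m);x0,y0,x1,y1=box;k[y0:y1,x0:x1]=1;m=m*k
    n,l,st,c=cv2.connectedComponentsWithStats(m);return [(st[i,4],tuple(st[i,:4]),c[i]) for i in range(1,n) if st[i,4]>2]
BOX={'top':(185,155,272,245),'side':(170,145,285,255)}
E
python3 - <<'E'
from h import *
np.set_printoptions(precision=1,suppress=True)
for n in BOX:
    im=grab_frame(n)
    for c,z in(('orange',93.5),('red',78.5),('green',80)):
        for a in cents(im,c,BOX[n]): print(n,c,a,ray(n,a[2],z))
    x0,y0,x1,y1=BOX[n]
    cv2.imwrite(f'pics/{n}1.png',cv2.resize(im[y0:y1,x0:x1],None,fx=6,fy=5.4 if 0 else 6,interpolation=cv2.INTER_CUBIC)[:600,:800])
C=[ray('top',np.array(p)*.64,75) for p in((295,252),(423,258),(417,376),(287,369))]
print(np.array(C),np.mean(C,0))
print([np.degrees(np.arctan2(*(C[i]-C[j])[[1,0]])) for i,j in((0,3),(1,2))],[np.degrees(np.arctan2(*(C[i]-C[j])[[1,0]]))-90 for i,j in((0,1),(3,2))])
E
```

```text
top orange (np.int32(16), (np.int32(215), np.int32(201), np.int32(5), np.int32(8)), array([216.4, 204.6])) [506.3  74.2  93.5]
top orange (np.int32(20), (np.int32(225), np.int32(202), np.int32(12), np.int32(4)), array([231.6, 202.9])) [512.3  31.5  93.5]
top orange (np.int32(3), (np.int32(223), np.int32(207), np.int32(2), np.int32(2)), array([223.3, 207.7])) [498.1  54.3  93.5]
top orange (np.int32(7), (np.int32(226), np.int32(207), np.int32(5), np.int32(3)), array([228.1, 207.9])) [498.   40.7  93.5]
top orange (np.int32(4), (np.int32(232), np.int32(207), np.int32(2), np.int32(3)), array([232.2, 208. ])) [497.9  29.1  93.5]
top red (np.int32(10), (np.int32(226), np.int32(178), np.int32(3), np.int32(7)), array([226.9, 181.8])) [573.6  48.2  78.5]
top green (np.int32(6), (np.int32(219), np.int32(173), np.int32(2), np.int32(4)), array([219.7, 174.5])) [594.2  69.8  80. ]
side orange (np.int32(71), (np.int32(213), np.int32(183), np.int32(16), np.int32(20)), array([220.8, 193.1])) [503.6  35.5  93.5]
side red (np.int32(14), (np.int32(240), np.int32(185), np.int32(7), np.int32(4)), array([242.4, 186.4])) [573.2  43.2  78.5]
side red (np.int32(5), (np.int32(182), np.int32(197), np.int32(2), np.int32(4)), array([182.6, 198.4])) [404.4  75.7  78.5]
side green (np.int32(5), (np.int32(244), np.int32(179), np.int32(4), np.int32(2)), array([245.4, 179.2])) [592.4  63.1  80. ]
[[631.4 162.2  75. ]
 [626.2 -77.2  75. ]
 [408.7 -71.5  75. ]
 [414.  167.   75. ]] [520.1  45.1  75. ]
[np.float64(-1.2525614562473022), np.float64(-1.5068642415284903)] [np.float64(-1.2373809927385366), np.float64(-1.2753365696636791)]
```

View pics/top1.png

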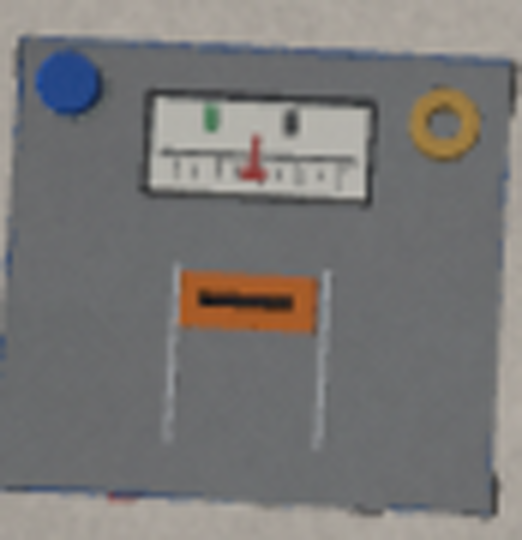

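```bash
python3 - <<'E'
from h import *
np.set_printoptions(precision=1,suppress=True)
f=lambda u,v,z:ray('top',((u-2.5)/6+185,(v-2.5)/6+155),z)
print('ridge',f(246,300,106.5),'guard',f(248,302.5,93.5),'tip',f(256,137,78.5),'green edge',f(211,132,75), 'green top',f(211,119,80),'black',f(291,122,80),'scale',f(260,146,75))
E
```

```text
ridge [506.4  47.1 106.5] guard [505.9  47.3  93.5] tip [586.4  47.6  78.5] green edge [588.7  69.8  75. ] green top [594.4  69.5  80. ] black [594.   30.9  80. ] scale [582.5  45.8  75. ]
```

servo_tool --series '[0.0214,-0.0348,0,-4.76,0.0214,-0.0348,0,-4.76,0.0214,-0.0348,0,-4.76,0.0214,-0.0348,0,-4.76,0.0214,-0.0348,0,-4.76,0.0214,-0.0348,0,-4.76,0.0214,-0.0348,0,-4.76,0.0214,-0.0348,0,-4.76]' --gripper 0.03 --newtons 20

```text
clock: 0.87
eef_pos: [335.3, 323.1, 191.4]
tcp_rot: [3.142, -0.0, 0.638]
contact_force: [0.7, 0.2, -0.1]
opening: 0.35
```

servo_tool --series '[0.0214,-0.0348,0,-4.76,0.0214,-0.0348,0,-4.76,0.0214,-0.0348,0,-4.76,0.0214,-0.0348,0,-4.76,0.0214,-0.0348,0,-4.76,0.0214,-0.0348,0,-4.76,0.0214,-0.0348,0,-4.76,0.0214,-0.0348,0,-4.76]'

```text
clock: 1.53
eef_pos: [506.7, 44.4, 191.4]
tcp_rot: [-3.141, -0.0, -0.028]
contact_force: [0.9, 1.5, -0.2]
opening: 0.35
```

servo_tool --series '[0,0.0026,-0.03,0.3,0,0,-0.03,0,0,0,-0.02,0,0,0,-0.008,0,0,0,-0.003,0,0,0,0,0]'

```text
clock: 2.03
eef_pos: [505.9, 49.2, 100.3]
tcp_rot: [3.142, 0.001, -0.018]
contact_force: [0.7, 0.3, -0.2]
opening: 0.347
```

```bash
python3 - <<'E'
from h import *
im=grab_frame('side');x0,y0,x1,y1=BOX['side']
cv2.imwrite('pics/s2.png',cv2.resize(im[110:255,160:290],None,fx=4,fy=4,interpolation=cv2.INTER_CUBIC)); print(sense()['eef_pos'],sense()['contact_force'])
E
```

```text
[506.55544388  49.25312436 101.04067218] [ 0.31640409 -0.27116661  0.5909342 ]
```

View pics/s2.png

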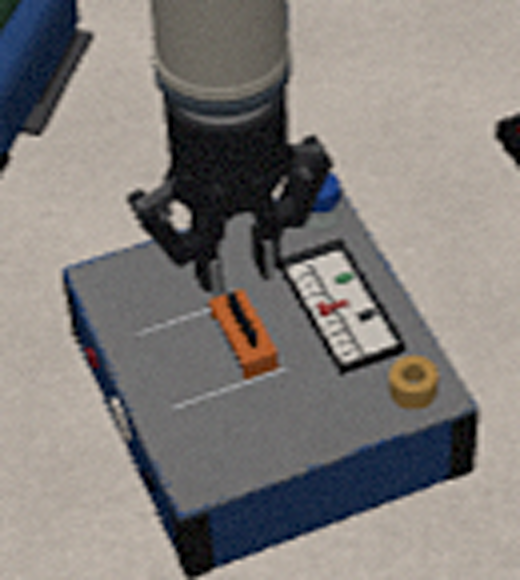

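```bash
python3 - <<'E'
from h import *
np.set_printoptions(precision=1,suppress=True)
print(proj('side',[[506.5,49.2,101],[506.5,49.2,111],[506,47,106.5],[506,15,93.5],[506,79,93.5]]))
f=lambda u,v,z:ray('side',((u-1.5)/4+160,(v-1.5)/4+110),z)
print('tips mid',f(240,281,105),'ridge',f(242,320,106.5),'ridge ends',f(230,294,106.5),f(256,345,106.5))
print('pointer tip',f(345,305,78.5),'green',f(344,278,80),'corners',f(478,410,75),f(65,270,75),f(185,518,75))
E
```

```text
[[219.7 187.6]
 [219.5 185.3]
 [219.7 186.9]
 [224.6 198. ]
 [215.4 182.2]]
tips mid [516.6  72.2 105. ] ridge [503.1  37.5 106.5] ridge ends [505.   62.9 106.5] [502.8  12.9 106.5]
pointer tip [583.2  40.8  78.5] green [593.1  63.1  80. ] corners [625.7 -81.6  75. ] [415.4 162.   75. ] [411.6 -76.4  75. ]
```

Side crop: the fingertips are at (209,288) and (268,278). The ridge centre is at about (242,320), so the tool looks further to +y or higher than the calibration predicts. I'll check from the top.

```bash
python3 - <<'E'
from h import *
np.set_printoptions(precision=1,suppress=True)
im=grab_frame('top')
cv2.imwrite('pics/t3.png',cv2.resize(im[145:255,170:300],None,fx=5,fy=5,interpolation=cv2.INTER_CUBIC)); print(sense()['eef_pos'])
for n in BOX:
    c=calibration(n);R=cv2.Rodrigues(c['rvec'])[0];print(n,-R.T@c['tvec'],R[2])
p=proj('top',[[506.5,49.2,101],[506.5,49.2,174],[506,47,106.5]]);print((p-[170,145])*5)
E
```

```text
[506.9  49.3 101.5]
top [ 457.2  -44.5 1133.2] [ 0.1  0.  -1. ]
side [ 226.7 -714.3 1051.4] [ 0.3  0.6 -0.8]
[[275.1 298.1]
 [262.7 291.1]
 [278.1 298.6]]
```

View pics/t3.png

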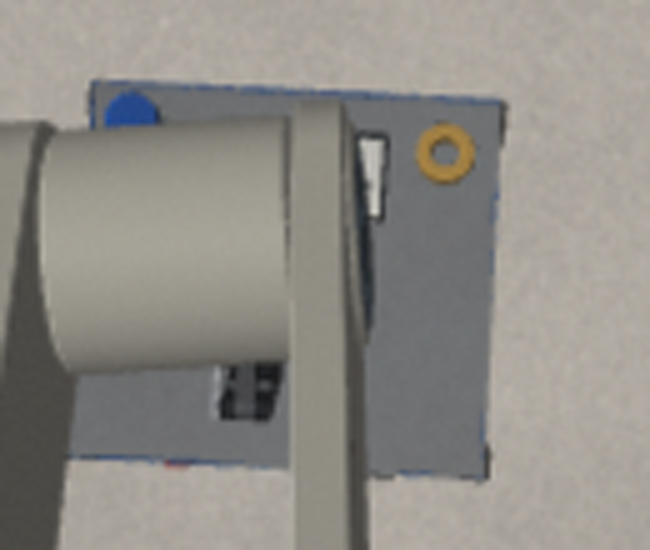

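Top crop: the arm covers the guard, so this view doesn't help. The ridge is 44 mm long and covers either estimate, so I'll close on it and read the opening.

servo_tool --series '[0,-0.002,-0.002,0,0,-0.002,0,0,0,0,0,0,0,0,0,0,0,0,0,0]' --gripper 0.0

```text
clock: 2.55
eef_pos: [506.1, 45.0, 98.6]
tcp_rot: [-3.142, -0.0, -0.018]
contact_force: [-0.8, 0.5, -0.4]
opening: -0.002
```

```bash
python3 - <<'E'
from h import *
im=grab_frame('side')
cv2.imwrite('pics/s4.png',cv2.resize(im[160:220,180:270],None,fx=8,fy=8,interpolation=cv2.INTER_CUBIC)); print(sense()['eef_pos'],sense()['opening'])
print((proj('side',[sense()['eef_pos'],[506,45,106.5]])-[180,160])*8)
E
```

```text
[506.05529727  45.01877004  98.47222937] -0.00023564788323520518
[[321.30573013 234.19335642]
 [320.05703978 219.3042616 ]]
```

View pics/s4.png

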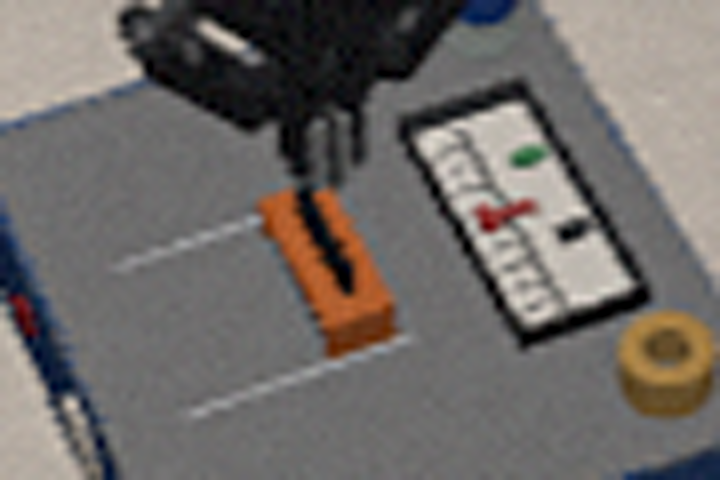

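Side crop: the shut tips are at (318,188), expected at (321,234). The ridge centre is at (325,240), so the tips are beyond or above the ridge. I'll check the offset against the start frame.

```bash
python3 - <<'E'
from h import *
np.set_printoptions(precision=1,suppress=True)
print(proj('side',[[163.5,603,191],[163.5,603,204],[0,0,0],[0,0,100]])/.64,proj('top',[[163.5,603,191],[0,0,0],[0,0,100]])/.64)
a=cv2.imread('pics/side0.png')[0:180,0:120];b=cv2.imread('pics/top0.png')[480:600,0:60];c=cv2.imread('pics/top0.png')[500:600,280:460]
r=lambda i:cv2.resize(i,None,fx=3,fy=3)
o=np.zeros((540,800,3),np.uint8)
for im,x,y in((a,0,0),(cv2.resize(b,None,fx=2,fy=2),365,300),(cv2.resize(c,None,fx=2,fy=2),365,0)):o[y:y+(540 if x==0 else im.shape[0]),x:x+(360 if x==0 else im.shape[1])]=r(im) if x==0 else im
cv2.imwrite('pics/m.png',o)
E
```

```text
[[ 70.6 129.1]
 [ 68.3 123.6]
 [ 74.4 455.5]
 [ 51.8 424.8]] [[ -3.6 519.7]
 [372.7 591.7]
 [369.6 616.2]]
```

View pics/m.png

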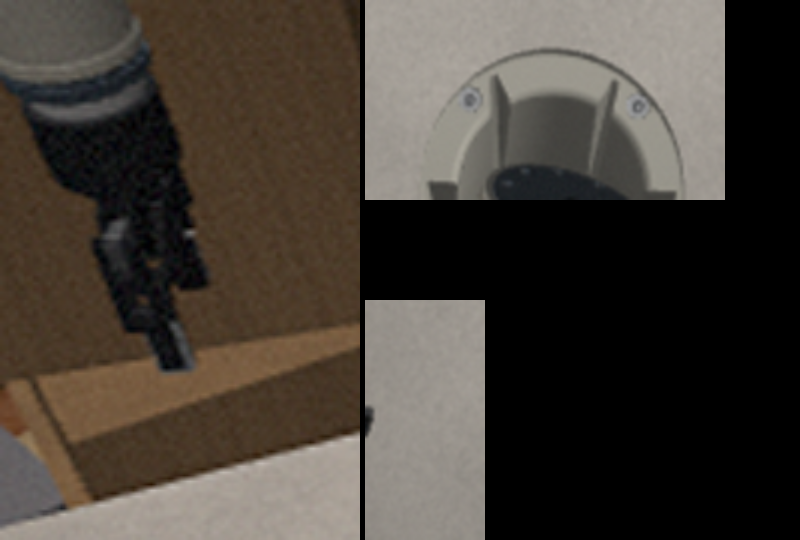

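The start frame gives a similar offset: the real tips look about 30 mm higher than reported. I'll straddle the ridge with open fingers and step down, test-closing as I go.

servo_tool --series '[0,-0.002,0,0,0,0,0,0,0,0,-0.004,0,0,0,-0.004,0,0,0,0,0]' --gripper 0.03

```text
clock: 3.02
eef_pos: [505.3, 43.0, 89.3]
tcp_rot: [3.141, 0.001, -0.018]
contact_force: [-1.0, -0.1, -0.2]
opening: 0.345
```

servo_tool --series '[0,0,0,0,0,0,0,0,0,0,0,0,0,0,0,0]' --gripper 0.0

```text
clock: 3.35
eef_pos: [506.1, 43.0, 90.3]
tcp_rot: [-3.142, -0.0, -0.018]
contact_force: [-0.5, 0.1, 0.2]
opening: -0.001
```

servo_tool --series '[0,0,0,0,0,0,0,0,0,0,-0.004,0,0,0,-0.004,0,0,0,0,0]' --gripper 0.03

```text
clock: 3.77
eef_pos: [505.3, 43.0, 81.4]
tcp_rot: [3.141, 0.001, -0.018]
contact_force: [-0.6, -0.1, 0.8]
opening: 0.354
```

servo_tool --series '[0,0,0,0,0,0,0,0,0,0,0,0,0,0,0,0]' --gripper 0.0

```text
clock: 4.1
eef_pos: [506.1, 43.0, 82.4]
tcp_rot: [-3.142, -0.0, -0.018]
contact_force: [-0.5, 0.3, 0.2]
opening: -0.001
```

```bash
python3 - <<'E'
from h import *
im=grab_frame('side')
cv2.imwrite('pics/s5.png',cv2.resize(im[160:220,180:270],None,fx=8,fy=8,interpolation=cv2.INTER_CUBIC)); print(sense())
E
```

```text
{'clock': 4.15, 'qpos': array([8.18749865e-02, 3.12046178e-01, 1.97782119e+00, 1.76910760e-05,
       8.51584908e-01, 9.98748893e-02]), 'qvel': array([ 0.00046493,  0.00015315,  0.00064349,  0.00035122, -0.00059314,
        0.00130614]), 'joint_efforts': array([-3.70260668e-04, -4.99054992e+01, -2.66192436e+01, -1.43714203e-05,
        1.12629325e-03, -1.18502605e-06]), 'eef_pos': array([506.02691688,  43.03392589,  82.36002541]), 'tcp_rot': array([-3.14156541e+00, -1.38346481e-04, -1.80115585e-02]), 'contact_force': array([-0.23894068,  0.31488929,  0.64910512]), 'wrist_torque': array([-0.0113392 , -0.05477198,  0.02213374]), 'opening': 0.004388487584157283}
```

View pics/s5.png

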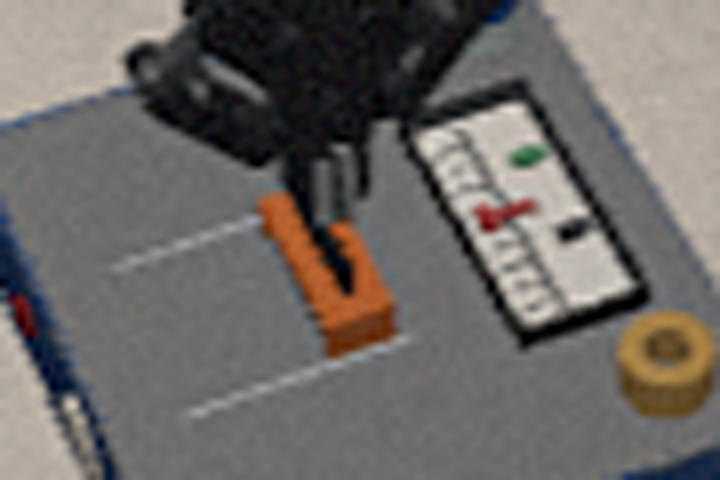

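Side crop: the shut tips are now at (325,225), still above and in front of the ridge, with no contact. The effective tip is about 30 mm above the reported one, so I'll keep stepping down.

servo_tool --series '[0,0,0,0,0,0,0,0,0,0,-0.004,0,0,0,-0.004,0,0,0,0,0]' --gripper 0.03

```text
clock: 4.57
eef_pos: [505.3, 42.9, 73.4]
tcp_rot: [3.141, 0.001, -0.018]
contact_force: [-0.8, -0.5, 0.1]
opening: 0.352
```

servo_tool --series '[0,0,0,0,0,0,0,0,0,0,0,0,0,0,0,0]' --gripper 0.0

```text
clock: 4.9
eef_pos: [506.1, 43.0, 74.4]
tcp_rot: [-3.142, -0.0, -0.018]
contact_force: [-0.3, 0.6, -0.3]
opening: -0.001
```

servo_tool --series '[0,0,0,0,0,0,0,0,0,0,-0.004,0,0,0,-0.004,0,0,0,0,0]' --gripper 0.03

```text
clock: 5.32
eef_pos: [505.3, 43.0, 65.4]
tcp_rot: [3.141, 0.001, -0.018]
contact_force: [-0.7, -0.5, -0.9]
opening: 0.351
```

servo_tool --series '[0,0,0,0,0,0,0,0,0,0,0,0,0,0,0,0]' --gripper 0.0

```text
clock: 5.65
eef_pos: [506.4, 43.0, 66.6]
tcp_rot: [-3.142, -0.001, -0.018]
contact_force: [2.0, -0.2, 2.4]
opening: 0.001
```

Light contact now, most likely the shut tip on the ridge top, so reported z ≈ real z − 40. Another 8 mm down should grip it.

servo_tool --series '[0,0,0,0,0,0,0,0,0,0,-0.004,0,0,0,-0.004,0,0,0,0,0]' --gripper 0.03

```text
clock: 6.07
eef_pos: [504.9, 42.9, 57.2]
tcp_rot: [3.141, 0.002, -0.018]
contact_force: [-0.4, -0.3, 0.6]
opening: 0.345
```

servo_tool --series '[0,0,0,0,0,0,0,0,0,0,0,0,0,0,0,0]' --gripper 0.0

```text
clock: 6.4
eef_pos: [505.2, 42.9, 57.9]
tcp_rot: [3.141, 0.001, -0.018]
contact_force: [-1.4, 0.9, -3.4]
opening: 0.062
```

servo_tool --series '[-0.006,0.00015,0,0,-0.008,0.0002,0,0,-0.008,0.0002,0,0,-0.008,0.0002,0,0,-0.008,0.0002,0,0,-0.006,0.0001,0,0,-0.003,0.0001,0,0,0,0,0,0]'

```text
clock: 7.07
eef_pos: [457.2, 44.1, 58.0]
tcp_rot: [3.141, 0.002, -0.018]
contact_force: [-2.4, -1.5, -11.6]
opening: 0.059
```

servo_tool --series '[-0.002,0,0,0,-0.002,0,0,0,0,0,0,0]'

```text
clock: 7.32
eef_pos: [455.6, 44.2, 58.1]
tcp_rot: [-3.142, -0.001, -0.018]
contact_force: [4.2, -1.5, -18.6]
opening: 0.062
```

servo_tool --series '[-0.002,0,0,0,-0.001,0,0,0,0,0,0,0]'

```text
clock: 7.57
eef_pos: [455.5, 44.3, 58.6]
tcp_rot: [-3.141, -0.007, -0.018]
contact_force: [11.9, -2.2, -26.0]
opening: 0.063
```

The guard is at its stop: 50 mm of travel and 12 N of reaction. Next I'll release, lift, shut the fingers and move over the dial.

servo_tool --series '[0.003,0,0,0,0,0,0,0,0,0,0,0,0,0,0.012,0,0,0,0.02,0,0,0,0,0]' --gripper 0.03

```text
clock: 8.07
eef_pos: [457.0, 44.5, 93.3]
tcp_rot: [-3.141, -0.004, -0.018]
contact_force: [1.1, -0.4, 0.2]
opening: 0.352
```

servo_tool --series '[0.025,-0.0035,0,0,0.025,-0.0035,0,0,0,0,-0.012,0,0,0,-0.012,0,0,0,0,0,0,0,0,0]' --gripper 0.0

```text
clock: 8.57
eef_pos: [504.2, 37.2, 65.9]
tcp_rot: [3.142, 0.002, -0.018]
contact_force: [-0.1, 0.5, 0.7]
opening: 0.002
```

```bash
python3 - <<'E'
from h import *
im=grab_frame('side')
cv2.imwrite('pics/s6.png',cv2.resize(im[160:220,180:270],None,fx=8,fy=8,interpolation=cv2.INTER_CUBIC)); print(sense()['eef_pos'],sense()['contact_force'])
E
```

```text
[504.70773557  37.2363116   66.43356934] [-0.20499116  0.13780758  0.48373298]
```

View pics/s6.png

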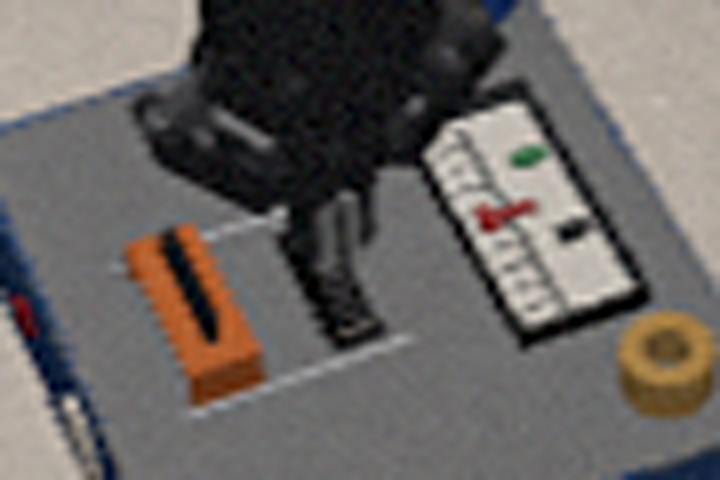

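Side crop: the guard is parked at (195,315), at the ends of its guide lines. The dial frame shows down to (350,345), and the shut tip is over it near (335,260). Pointer tip is at (535,207), green mark at (527,157). Next I'll feel for the wheel.

servo_tool --series '[0.001,0,-0.006,0,0,0,-0.005,0,0,0,-0.001,0,0,0,-0.001,0,0,0,-0.0005,0,0,0,0,0,0,0,0,0]'

```text
clock: 9.2
eef_pos: [506.0, 37.2, 52.9]
tcp_rot: [-3.142, -0.0, -0.018]
contact_force: [-0.7, -0.2, 1.4]
opening: -0.003
```

servo_tool --series '[0,0,-0.0005,0,0,0,-0.0005,0,0,0,-0.0005,0,0,0,0,0]'

```text
clock: 9.53
eef_pos: [505.9, 37.2, 51.2]
tcp_rot: [3.142, 0.0, -0.018]
contact_force: [-0.2, 0.6, -0.2]
opening: 0.001
```

servo_tool --series '[0,0,-0.0005,0,0,0,-0.0005,0,0,0,-0.0005,0,0,0,0,0]'

```text
clock: 9.87
eef_pos: [505.9, 37.2, 49.7]
tcp_rot: [3.142, 0.0, -0.018]
contact_force: [-0.3, 0.5, 0.4]
opening: -0.005
```

servo_tool --series '[0,0,-0.0005,0,0,0,-0.0005,0,0,0,-0.0005,0,0,0,0,0,0,0,0,0]'

```text
clock: 10.28
eef_pos: [505.9, 37.2, 48.2]
tcp_rot: [-3.142, 0.0, -0.018]
contact_force: [-0.1, 0.1, -0.3]
opening: 0.002
```

servo_tool --series '[0,0,-0.0005,0,0,0,-0.0005,0,0,0,-0.0005,0,0,0,0,0,0,0,0,0]'

```text
clock: 10.7
eef_pos: [506.0, 37.2, 46.8]
tcp_rot: [-3.142, -0.0, -0.018]
contact_force: [-0.3, 0.2, 1.3]
opening: 0.0
```

servo_tool --series '[0,0,-0.0005,0,0,0,0,0,0,0,0,0]'

```text
clock: 10.95
eef_pos: [506.1, 37.2, 46.4]
tcp_rot: [-3.142, -0.0, -0.018]
contact_force: [0.6, 0.5, 1.1]
opening: -0.002
```

servo_tool --series '[0,0,-0.0005,0,0,0,0,0,0,0,0,0]'

```text
clock: 11.2
eef_pos: [506.1, 37.2, 45.9]
tcp_rot: [-3.142, -0.0, -0.018]
contact_force: [-0.0, 0.4, 2.9]
opening: 0.001
```

Contact at reported z ≈ 46.5. I'll press slightly more (about 4 N) and stroke toward +y.

servo_tool --series '[0,0,-0.0003,0,0,0.002,0,0,0,0.002,0,0,0,0.002,0,0,0,0.002,0,0,0,0,0,0]'

```text
clock: 11.7
eef_pos: [506.3, 45.5, 45.7]
tcp_rot: [3.142, -0.001, -0.018]
contact_force: [-0.6, -0.6, 6.1]
opening: 0.005
```

```bash
cat > p.py <<'E'
from h import *
im=[grab_frame('side') for _ in range(1)][0]
def c(col,b): 
    m=[a for a in cents(im,col,b)]; return max(m,key=lambda a:a[0])[2] if m else None
def soft(col):
    # redness / greenness weighted centroid in the scale window
    b,g,r=[a.astype(float) for a in cv2.split(im)]
    w=np.clip((r-np.maximum(g,b)-25),0,None) if col=='red' else np.clip(g-np.maximum(r,b)-12,0,None)
    k=np.zeros_like(w);k[170:208,229:262]=1;w*=k;v,u=np.mgrid[:384,:512]
    return np.array([(w*u).sum(),(w*v).sum()])/w.sum(), w.sum()
r,g=soft('red'),soft('green');R=ray('side',r[0],78.5);G=ray('side',g[0],80)
t=np.radians(-1.3);Y=np.array([-np.sin(t),np.cos(t),0])
print('red',r,'green',g,'dy to go (biased)',Y@(G-R),sense()['eef_pos'],sense()['contact_force'])
E
python3 p.py
```

```text
red (array([246.50050968, 190.28848114]), np.float64(981.0)) green (array([245.65608466, 178.91005291]), np.float64(189.0)) dy to go (biased) 39.07814100982801 [506.24035324  45.401785    45.66007397] [-0.27975029 -1.53267511  5.12550213]
```

```bash
sed -i "s/k\[170:208,229:262\]=1/k[170:200,229:258]=1;k*=((np.abs(g-b)<25)|(col=='green'))/" p.py; sed -i "s/^im=.*/import sys\nim=grab_frame('side') if len(sys.argv)<2 else cv2.resize(cv2.imread(sys.argv[1]),(512,384),interpolation=cv2.INTER_AREA)/" p.py; python3 p.py; python3 p.py pics/side0.png
```

```text
red (array([241.33098592, 185.09295775]), np.float64(710.0)) green (array([245.66315789, 178.88421053]), np.float64(190.0)) dy to go (biased) 15.317808561755594 [506.2449939   45.36472486  45.67277291] [ 0.07742652 -0.71333103  5.46045083]
red (array([242.09275362, 186.33333333]), np.float64(690.0)) green (array([245.56441718, 178.90184049]), np.float64(163.0)) dy to go (biased) 20.549334829466943 [506.2449939   45.36472486  45.67277291] [ 0.07742652 -0.71333103  5.46045083]
```

The rim rolls without slip: an 8 mm stroke moved the pointer 5.2 mm. About 16.5 mm remain, so roughly 26 mm of rim. I'll ease the pressure and continue.

servo_tool --series '[0,0,0.0003,0,0,0.002,0,0,0,0.002,0,0,0,0.002,0,0,0,0,0,0]'

```text
clock: 12.22
eef_pos: [506.3, 51.6, 45.9]
tcp_rot: [-3.141, -0.001, -0.018]
contact_force: [2.2, -0.8, 4.9]
opening: 0.002
```

servo_tool --series '[0,0,0.005,0,0,-0.007,0.002,0,0,-0.007,-0.002,0,0,0,-0.0035,0,0,0,0,0,0,0,-0.0005,0,0,0,-0.0005,0,0,0,0,0]'

```text
clock: 12.88
eef_pos: [505.7, 37.1, 46.1]
tcp_rot: [3.141, 0.001, -0.018]
contact_force: [-1.6, -1.0, 2.7]
opening: 0.001
```

```bash
python3 p.py
```

```text
red (array([240.80666667, 184.00666667]), np.float64(750.0)) green (array([245.61111111, 178.87222222]), np.float64(180.0)) dy to go (biased) 11.039098070119206 [505.72775864  37.14248988  46.21024711] [-0.87515064 -1.18103842  2.56979265]
```

servo_tool --series '[0,0,-0.0004,0,0,0.002,0,0,0,0.0025,0,0,0,0.0025,0,0,0,0.0025,0,0,0,0.0025,0,0,0,0.002,0,0,0,0,0,0]'

```text
clock: 13.6
eef_pos: [506.1, 51.7, 45.9]
tcp_rot: [-3.141, -0.0, -0.018]
contact_force: [-1.8, -0.4, 4.6]
opening: 0.001
```

```bash
python3 p.py
```

```text
red (array([239.41032258, 181.65806452]), np.float64(775.0)) green (array([245.67741935, 178.8172043 ]), np.float64(186.0)) dy to go (biased) 1.304692780106696 [506.04959478  51.52130542  45.92031826] [-1.06274189 -0.41921023  4.76219762]
```

servo_tool --series '[0,0,0.005,0,0,-0.006,0.002,0,0,-0.004,-0.002,0,0,0,-0.0035,0,0,0,-0.0007,0,0,0,-0.0004,0,0,0,-0.0004,0,0,0,0,0]'

```text
clock: 14.32
eef_pos: [506.2, 41.1, 45.9]
tcp_rot: [3.142, -0.0, -0.018]
contact_force: [0.2, -1.2, 5.6]
opening: 0.002
```

servo_tool --series '[0,0.0015,0,0,0,0.0015,0,0,0,0.0015,0,0,0,0,0,0]'

```text
clock: 14.65
eef_pos: [506.2, 46.0, 46.0]
tcp_rot: [-3.141, -0.001, -0.018]
contact_force: [0.7, -0.8, 4.9]
opening: -0.002
```

```bash
python3 p.py
```

```text
red (array([238.95068493, 180.93424658]), np.float64(730.0)) green (array([245.60103627, 178.92227979]), np.float64(193.0)) dy to go (biased) -2.0618929304696527 [506.19683226  45.9494407   45.98101879] [1.58307841 0.01813653 3.9701377 ]
```

Lifting clear and swinging aside for an unobstructed top view of the pointer.

servo_tool --series '[0,0,0.015,0,0,0,0.04,0,0,0,0.04,0,-0.015,-0.035,0.005,0,-0.015,-0.035,0,0,-0.015,-0.035,0,0,-0.015,-0.035,0,0,-0.015,-0.035,0,0]'

```text
clock: 15.37
eef_pos: [429.5, -130.2, 145.7]
tcp_rot: [-3.141, 0.001, -0.017]
contact_force: [0.1, -0.0, -0.9]
opening: 0.004
```

servo_tool --series '[-0.005,-0.035,0,0,-0.005,-0.035,0,0,0,0,0,0]'

```text
clock: 15.62
eef_pos: [419.9, -203.8, 145.8]
tcp_rot: [3.14, 0.0, -0.021]
contact_force: [0.1, 0.5, -0.2]
opening: 0.001
```

```bash
python3 p.py; python3 - <<'E'
from h import *
im=np.mean([grab_frame('top').astype(float) for _ in range(6)],0).astype(np.uint8); s=np.mean([grab_frame('side').astype(float) for _ in range(6)],0).astype(np.uint8)
a=cv2.resize(im[166:194,205:252],None,fx=16,fy=16,interpolation=cv2.INTER_CUBIC)[:, :400]
a=cv2.resize(im[166:191,207:251],(792,450)[:2] if 0 else (528,300),interpolation=cv2.INTER_CUBIC)
b=cv2.resize(s[168:193,226:270],(528,300),interpolation=cv2.INTER_CUBIC)
cv2.imwrite('pics/f.png',np.vstack([a,b])); np.save('ts.npy',np.stack([im,s]))
E
```

```text
red (array([nan, nan]), np.float64(0.0)) green (array([246.68965517, 178.86206897]), np.float64(58.0)) dy to go (biased) nan [ 420.02396377 -201.5589462   145.57313546] [ 0.05178415  0.2204973  -0.04342947]p.py:11: RuntimeWarning: invalid value encountered in divide
  return np.array([(w*u).sum(),(w*v).sum()])/w.sum(), w.sum()
```

View pics/f.png

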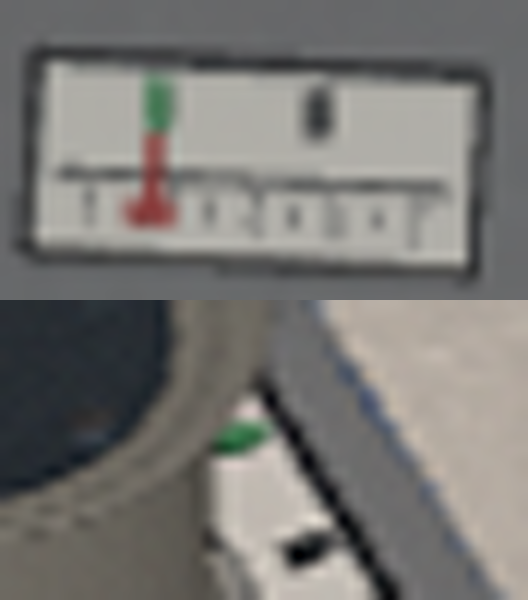

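Top crop: the pointer stem (≈154,150) lies straight in line with the green block (≈159,105; 146 to 173 wide). A quick numeric check:

```bash
python3 - <<'E'
from h import *
im=np.load('ts.npy')[0].astype(float);b,g,r=im[...,0],im[...,1],im[...,2]
t=np.radians(-1.3);Y=np.array([-np.sin(t),np.cos(t),0]);v,u=np.mgrid[:384,:512]
for n,w,z in(('red',np.clip(r-np.maximum(g,b)-15,0,None),78.5),('green',np.clip(g-np.maximum(r,b)-8,0,None),79.5)):
    k=np.zeros_like(w);k[170:186,212:225]=1;w=w*k
    for row in range(170,186):
        if w[row].sum()>15: x=(w[row]*u[row]).sum()/w[row].sum(); print(n,row,round(x,2),round(Y@ray('top',(x,row),z),2))
E
```

```text
red 177 219.42 83.66
red 178 219.41 83.52
red 179 219.34 83.54
red 180 219.35 83.33
red 181 219.27 83.4
red 182 219.08 83.78
red 183 219.02 83.76
red 184 219.15 83.23
green 172 219.52 84.14
green 173 219.7 83.45
green 174 219.69 83.32
green 175 219.72 83.04
green 176 219.71 82.89
```

Aligned within about 0.3 mm (tolerance ±3 mm). Next the guard goes back.

servo_tool --series '[0.005,0.035,0,0,0.005,0.035,0,0,0.005,0.035,0,0,0.005,0.035,0,0,0.005,0.035,0,0,0.005,0.035,0,0,0.006,0.035,0,0,0,0,0,0]' --gripper 0.03

```text
clock: 16.93
eef_pos: [458.1, 50.7, 146.2]
tcp_rot: [-3.14, -0.002, -0.015]
contact_force: [0.8, -0.6, -0.0]
opening: 0.35
```

servo_tool --series '[0,0,-0.02,0,0,0,-0.02,0,0,0,0,0,0,0,0,0]'

```text
clock: 17.27
eef_pos: [456.1, 45.6, 105.4]
tcp_rot: [3.141, 0.002, -0.018]
contact_force: [0.6, 0.6, 0.9]
opening: 0.351
```

Need z ≈ 58: down 47 mm in steps, then pinch.

servo_tool --series '[0,-0.001,-0.015,0,0,0,-0.015,0,0,0,-0.01,0,0,0,-0.005,0,0,0,-0.0025,0,0,0,0,0,0,0,0,0]'

```text
clock: 17.85
eef_pos: [457.4, 44.7, 58.9]
tcp_rot: [-3.141, -0.001, -0.018]
contact_force: [-0.3, -0.2, 1.0]
opening: 0.349
```

servo_tool --series '[0,0,0,0,0,0,0,0,0,0,0,0,0,0,0,0,0,0,0,0]' --gripper 0.0

```text
clock: 18.27
eef_pos: [457.3, 44.7, 58.9]
tcp_rot: [-3.142, -0.001, -0.018]
contact_force: [-1.0, 0.2, 6.3]
opening: 0.059
```

servo_tool --series '[0.006,-0.00015,0,0,0.008,-0.0002,0,0,0.008,-0.0002,0,0,0.008,-0.0002,0,0,0.008,-0.0002,0,0,0.006,-0.0001,0,0,0.004,-0.0001,0,0,0,0,0,0]'

```text
clock: 18.93
eef_pos: [505.7, 43.6, 58.9]
tcp_rot: [-3.141, -0.0, -0.018]
contact_force: [-1.1, -0.4, 5.4]
opening: 0.058
```

servo_tool --series '[0.002,0,0,0,0.0015,0,0,0,0,0,0,0]'

```text
clock: 19.18
eef_pos: [505.8, 43.5, 58.8]
tcp_rot: [3.141, 0.005, -0.018]
contact_force: [-11.8, -0.1, 16.9]
opening: 0.06
```

servo_tool --series '[0,0,0,0,0,0,0,0,0,0,0,0,-0.002,0,0,0,0,0,0.015,0,0,0,0.03,0,0,0,0.035,0,0,0,0.01,0]' --gripper 0.03

```text
clock: 19.85
eef_pos: [508.8, 43.7, 152.5]
tcp_rot: [-3.141, -0.005, -0.018]
contact_force: [0.8, 0.4, 0.5]
opening: 0.349
```

servo_tool --series '[-0.02,0.035,0,0,-0.02,0.035,0,0,-0.02,0.035,0,0,-0.02,0.035,0,0,-0.02,0.035,0,0,-0.02,0.035,0,0,-0.02,0.035,0,0,0,0,0,0]'

```text
clock: 20.52
eef_pos: [363.5, 293.6, 148.4]
tcp_rot: [-3.139, 0.0, -0.014]
contact_force: [0.5, -0.3, 0.5]
opening: 0.353
```

```bash
python3 p.py; python3 - <<'E'
from h import *
im=grab_frame('top');s=grab_frame('side');print(sense()['eef_pos'],sense()['qvel'].round(3))
a=cv2.resize(im[155:245,185:272],(522,540),interpolation=cv2.INTER_CUBIC)
b=cv2.resize(s[160:250,205:250],(270,540),interpolation=cv2.INTER_CUBIC)
cv2.imwrite('pics/e.png',np.hstack([a,b]))
E
```

```text
red (array([238.96518106, 180.91643454]), np.float64(718.0)) green (array([245.54545455, 178.92513369]), np.float64(187.0)) dy to go (biased) -2.050966239406655 [364.72651969 291.24972153 148.24503621] [ 0.14776829 -0.33653823 -0.90679902]
[366.17097095 288.61537323 148.15102652] [-0.041 -0.001  0.003 -0.     0.002 -0.001]
```

View pics/e.png

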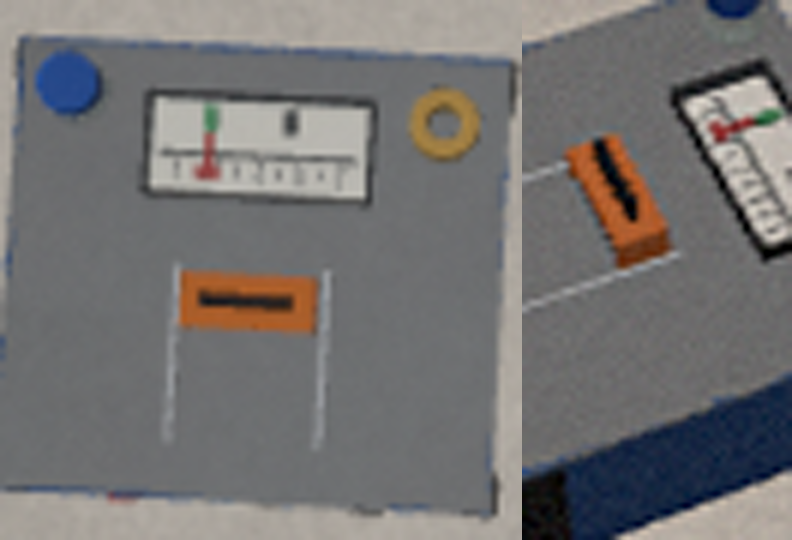

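The guard is back at (248,302), the same pixels as before. The pointer is in line with the green mark at x ≈ 209–211. The pot (68,83) and ring (445,124) haven't moved, and the arm is clear and settled.

```bash
python3 -c "
from rig import *
print(sign_off())"
```

```text
the job is handed in; nothing more can be done
None
```

The job is done and handed in at about 21 s of the 51 s allowed. I slid the guard fully off, rolled the thumbwheel to the green mark in four light strokes, then slid the guard fully back.

**Guard:** I pinched it by the ridge. Both end stops answered with about 12 N. In the last top picture it sits on the same pixels as at the start.

**Pointer:** the top view taken before the guard was closed put it about 0.3 mm from the green mark's middle (±3 mm allowed). The side-view reading was the same after closing, so it did not shift.

**Wheel force:** the highest reading, taken at the ends of moves, was 6.1 N against the 12 N limit.

**Other things:** the jar and ring on the panel have not moved. The jigsaw, spray can, screwdrivers and spanner were not checked again, but the arm stayed well away from them. The arm ended clear of everything.

**Checks that disagreed:**
- **Fingertip height:** the reported tip was about 40 mm lower than where the fingers actually made contact. I found the working heights by feel instead.
- **Side view of the pointer:** it read about 2 mm past the mark, partly because it also sees the green block's side face. I relied on the top view there.
- **Camera positions:** the two cameras also differed by about 5 mm on the controller's position, and nearly 10 mm on the ridge. The grip and strokes had room for that.

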